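# Grip test of equipment feet on the tilt ramp

### The job

Test the three equipment feet for grip: lay each in turn flat on the tilted ramp, over the black start line with its grip bar pointing straight up and down the slope, let go and watch for about a second. A foot that slides is worn: leave it at the bottom of the ramp where it stops, untouched, and never touch a foot on the ramp's lower half or carry one low over it; a foot that stays where you laid it is sound: lift it off and stand it upright in the shallow white tray. Leave the marker and the tweezers alone.

Things in the scene. Friction and masses are not known exactly. Their poses are not given: they have to be found in the camera images.
- foot_1: One of three equipment feet alike to the eye: grey block 50 x 40 x 22 mm (x, y, z), dark rubber sole as its lowest 6 mm, metal grip bar on top 16 mm wide (y), 40 mm long (x), 22 to 52 mm above the underside; 0.17 kg. Origin: centre of underside; z up, x along the bar. Let go on the ramp, a worn one slides to the stop within 1 s, a sound one stays. Which do which cannot be seen.
- foot_2: One of three equipment feet alike to the eye: grey block 50 x 40 x 22 mm (x, y, z), dark rubber sole as its lowest 6 mm, metal grip bar on top 16 mm wide (y), 40 mm long (x), 22 to 52 mm above the underside; 0.17 kg. Origin: centre of underside; z up, x along the bar. Let go on the ramp, a worn one slides to the stop within 1 s, a sound one stays. Which do which cannot be seen.
- foot_3: One of three equipment feet alike to the eye: grey block 50 x 40 x 22 mm (x, y, z), dark rubber sole as its lowest 6 mm, metal grip bar on top 16 mm wide (y), 40 mm long (x), 22 to 52 mm above the underside; 0.17 kg. Origin: centre of underside; z up, x along the bar. Let go on the ramp, a worn one slides to the stop within 1 s, a sound one stays. Which do which cannot be seen.
- ramp: Fixed test ramp, 250 x 90 mm, 142 mm high. Origin: under the centre of its base plate, on the worktop; x level, uphill; z up. Metal surface at 25 degrees, from x -118, z 20 mm (foot) to x 118, z 130 mm (top), 260 mm long. Lane 68 mm wide between side rails 5 mm high; a stop 22 mm high closes its foot. Feet that slide queue above the stop.
- start_line (a point): Middle of the thin black start line painted across the ramp's surface, on the surface, 200 mm up the slope from the stop. A foot is tested with the centre of its underside here, within about 25 mm.
- keep_tray: Fixed shallow white tray, 110 x 130 x 16 mm (x, y, z), walls and floor 4 to 5 mm thick, open on top, for the sound feet. Origin: centre of its underside on the worktop.
- marker: A white marker pen with a black cap lying loose on the worktop, 15 x 124 x 16 mm; origin at the centre of its underside. Not to be moved.
- tweezers: Metal tweezers lying loose on the worktop, 12 x 118 x 8 mm; origin at the centre of their underside. Not to be moved.
Not all that is in view belongs to the job. Leave any green or orange look-alike of the foot_1 alone.

How it is judged:
By the outcome, as a careful person would: the job done as asked, in the order asked, and still so for the second after the job is handed in, with the robot touching nothing.
It also fails if it takes over 72 s, if anything falls off the work surface, if the arm or the gripper's body presses on something with over 40 N, if the wrist force passes 120 N, or if a joint passes its speed limit or range.

### The arm

A 6-joint arm with a two-finger parallel gripper is mounted at the origin on a cart in front of the work surface, level with it; the furniture and walls round the work are solid. World frame = base frame: x ahead of the robot, y to its left, z up, the work surface at z = 0. Lengths are in m, angles in rad, forces in N, time in s.
With the tool pointing down it reaches from about 0.2 to 0.875 m from the base axis. Payload 3.4 kg.
Tool frame: the origin (TCP) lies between the finger pads; the fingertips stand 25 mm ahead of it and the grasp point (between the pads) lies 6 mm ahead of it (r.nose_length is the z of the fingertips in the tool frame, in m); z points along the fingers, y is the line along which they close (so a half turn about z gives the same grasp; the last joint's range is limited). The gripper opens to 94 mm and grips with 3 to 60 N. Pads are 16 mm wide; open, the fingers measure 119 mm over their backs; the gripper's body (75 mm by 177 mm) begins 78 mm behind the grasp point.
Start: joints at [-1.23, 0.276, 1.505, -0, 1.361, -0.121], TCP at [0.256, -0.515, 0.23] pointing down, gripper open.
Joint ranges: [-2.89, 2.89], [-0.75, 2.08], [0.22, 2.7], [-1.18, 4.32], [0.11, 2.71], [-2.7, 2.7]. Speed limits (rad/s): [2.57, 2.57, 3.14, 3.14, 3.14, 3.14].

### API

Orientations are given as a unit quaternion [w, x, y, z].
In Python, from plant import r, gripper_to, inverse_kinematics, vision, models, telemetry gives the robot as it stands. Calls block until the motion is done:
- r.move_to(position, orientation): joint-space move of the TCP to a pose.
- r.move_l(position, rot=None, vel=0.15, guard=None): straight line of the TCP; rot=None keeps the orientation; vel is the mean speed in m/s. With guard (N) it stops when the force on the tool has changed by that much, and returns True; else False.
- r.movej(angles): joint-space move.
- gripper_to(opening, f_grip=None): finger opening in m; f_grip is the grip in N (None keeps the last); returns when the fingers have stopped.
- r.hold(seconds).
- inverse_kinematics(position, orientation): joint angles nearest the present ones, or None.
- vision.snapshot(name): name is "side" or "top" or "wrist"; returns the picture (384x512x3 uint8, red, green, blue); there is no depth.
- vision.get_calibration(name): a dict with "fx", "fy", "cx", "cy" (pixels), "D" ([k1, k2, p1, p2, k3] as OpenCV has them; the pictures are not rectified), "position" and "orientation" of the camera in the world. Camera axes: x right, y down, z forward; pixel columns grow to the right and rows downward; lengths in m; the calibration is good to about 2 mm. A picture is of the moment at which its call begins: read the wrist's pose just before it. get_calibration takes no time and is no camera call; for the wrist camera it gives the pose at the moment of the call.
A pose or a line that the arm cannot do raises r.PlanningError and nothing moves.
- r.sign_off(): hands the job in; it is judged then, once.
Trained networks look in the newest picture that a camera, given by its name, has taken for a name from the list of things; names that differ only in an ending like _2 or _b are one class to them, and where a whole thing is asked for, a point or a joint stands for the part that bears it (a point fixed in the world has none). Each returns a list of dicts, best first, with "score" (0 to 1); they miss things now and then, are a little off and sometimes report something else, mostly with a low value. They report only what shows in the picture. A call takes as long as a camera call. They do not tell look-alikes from the thing itself.
- models.boxes_of(thing, camera): "at" ([x, y, z] in m, in world coordinates, good to about 4 mm: the middle of the surface that is visible of it).
- models.regions_of(thing, camera): "pixels" (384x512 bool, what is visible of it).
- models.mark_of(thing, camera): "at" ([x, y, z] in m, in world coordinates, good to about 4 mm: a listed point, or the origin of a listed thing).
Readings, each from a call of its own:
- telemetry.current_t(): time.
- telemetry.current_joints(): joint angles.
- telemetry.current_dq(): joint speeds.
- telemetry.current_joint_efforts(): joint torques, N m.
- telemetry.current_ee_pos(): TCP position.
- telemetry.current_tool_rot(): TCP orientation.
- telemetry.current_wrist_force(): force on the tool from outside, world axes, zero at the start.
- telemetry.current_torque(): the same for the moment, N m.
- telemetry.current_opening(): finger opening in m.
- telemetry.current_finger_force(): force on a finger pad.
Only numpy, scipy, OpenCV 4.12 (cv2) and the standard library are available. Lean on these libraries where they do the work, as an engineer would, in place of code of your own. Each camera call takes 0.05 s, during which the arm holds its last target. There are 200 camera calls.

## Working session

There is one attempt and no reset: what is moved stays moved. The work goes in short steps, each a Python script; the robot and the scene stay as the last script left them, time stands still between calls to the robot, and variables do not carry over. Pictures are saved under pics/ and viewed, at most 10 in all, crops included, and the job is handed in when it is done.

```bash
ls; mkdir -p pics
python3 - <<'E'
from plant import r, vision, models, telemetry
import cv2, numpy as np
ims=[]
for c in ("top","side"):
    im=vision.snapshot(c); cv2.imwrite(f"pics/{c}0.png",im[:,:,::-1])
    k=vision.get_calibration(c); print(c,k)
    for t in ("foot_1","ramp","start_line","keep_tray","marker","tweezers"):
        for d in models.mark_of(t,c)[:5]: print(c,t,np.round(d["at"],3),round(d["score"],2))
print(telemetry.current_t(),telemetry.current_tool_rot())
E
```

```text
pics
top {'fx': 459.4095347196219, 'fy': 459.4095347196219, 'cx': 259.17281246105114, 'cy': 202.074066102777, 'D': array([-0.14140281,  0.        ,  0.        ,  0.        ,  0.        ]), 'position': array([ 0.31278339, -0.02030493,  1.11998131]), 'orientation': array([ 0.06583125, -0.70075973,  0.7074513 , -0.064146  ])}
top foot_1 [ 0.476  0.012 -0.002] 0.87
top foot_1 [ 0.582 -0.011  0.002] 0.79
top foot_1 [ 0.396 -0.071  0.   ] 0.7
top foot_1 [0.479 0.109 0.005] 0.64
top foot_1 [ 0.427 -0.319 -0.003] 0.64
top ramp [ 0.538 -0.196 -0.001] 0.86
top start_line [ 0.6   -0.192  0.099] 0.57
top keep_tray [ 0.452  0.254 -0.004] 0.61
top marker [ 0.669 -0.016 -0.002] 0.49
top tweezers [ 0.385  0.059 -0.003] 0.52
side {'fx': 390.01009619182884, 'fy': 390.01009619182884, 'cx': 255.39236396103314, 'cy': 190.38874013486512, 'D': array([-0.13680276,  0.        ,  0.        ,  0.        ,  0.        ]), 'position': array([-0.04765419,  0.2766349 ,  0.86756373]), 'orientation': array([ 0.17029097, -0.48407492,  0.80998285, -0.28390181])}
side foot_1 [ 0.581 -0.008  0.002] 0.89
side foot_1 [ 0.401 -0.065  0.004] 0.88
side foot_1 [ 0.542 -0.196  0.001] 0.65
side foot_1 [ 0.48   0.108 -0.002] 0.64
side foot_1 [ 0.473  0.017 -0.   ] 0.62
side ramp [ 0.537 -0.195  0.002] 0.58
side start_line [ 0.601 -0.194  0.104] 0.86
side keep_tray [0.453 0.252 0.003] 0.86
side keep_tray [ 0.664 -0.014  0.001] 0.29
side marker [ 0.665 -0.012 -0.002] 0.54
side marker [ 0.602 -0.194  0.107] 0.25
side tweezers [ 0.478  0.106 -0.003] 0.68
side tweezers [ 0.392  0.053 -0.002] 0.65
0.7 [8.26303927e-05 9.73465453e-01 2.28834013e-01 1.00398481e-05]
```

Run:
```python
import cv2
im=cv2.imread("pics/top0.png"); cv2.imwrite("pics/top0b.png",cv2.resize(im,None,fx=1.56,fy=1.56,interpolation=cv2.INTER_CUBIC))
```

```text
(no output)
```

View pics/top0b.png

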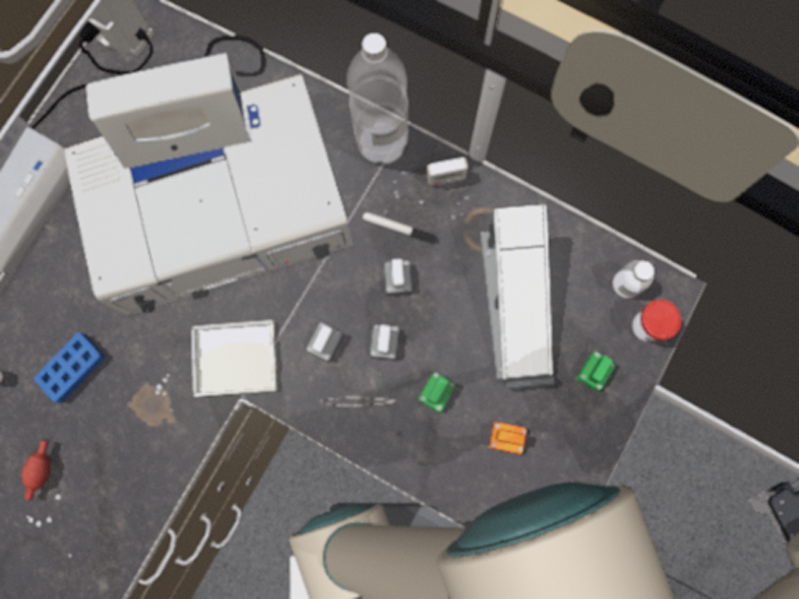

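View pics/side0.png

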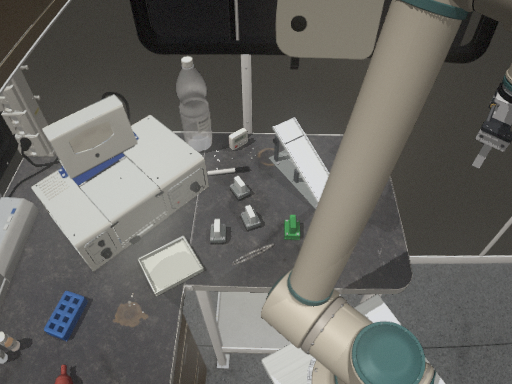

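The top picture shows the three grey feet at (398,275), (384,341) and (323,341), the ramp at (525,290) rising away from the robot with its start line at y≈247, and the tray at (234,358). The green and orange look-alikes stand apart at (437,392), (597,371) and (508,437). The side picture agrees. Next I measure the yaws.

```bash
cat > h.py <<'E'
import numpy as np, cv2
from scipy.spatial.transform import Rotation as R
from plant import r, gripper_to, inverse_kinematics, vision, models, telemetry
def rays(px,k):
    K=np.array([[k["fx"],0,k["cx"]],[0,k["fy"],k["cy"]],[0,0,1]])
    u=cv2.undistortPoints(np.float32(px).reshape(-1,1,2),K,np.array(k["D"])).reshape(-1,2)
    return R.from_quat(k["orientation"],scalar_first=True).apply(np.c_[u,np.ones(len(u))])
def onplane(px,k,p0,n):
    d=rays(px,k); c=np.array(k["position"]); return c+d*(((p0-c)@n)/(d@n))[:,None]
def rect(p):
    (c,(w,h),a)=cv2.minAreaRect(np.float32(p*1000)); 
    if w<h: w,h,a=h,w,a+90
    return np.array(c)/1000,w,h,(a+90)%180-90
E
python3 - <<'E'
from h import *
im=vision.snapshot("top"); k=vision.get_calibration("top")
g=im.astype(int); hsv=cv2.cvtColor(im,cv2.COLOR_RGB2HSV)
up=np.array([0,0,1.])
for d in models.regions_of("foot_1","top")[:7]:
    m=d["pixels"]; s=np.median(hsv[m][:,1])
    if s>120 or m.sum()<50: continue
    v=hsv[...,2]; t=np.percentile(v[m],99)-35; b=m&(v>t)
    px=np.argwhere(b)[:,::-1]; p=onplane(px,k,np.array([0,0,.052]),up)[:,:2]
    q=onplane(np.argwhere(m)[:,::-1],k,np.array([0,0,.03]),up)[:,:2]
    c=p.mean(0); w,V=np.linalg.eigh(np.cov(p.T)); a=np.degrees(np.arctan2(V[1,1],V[0,1]))
    print("foot",s,len(px),rect(p),"pca",c,np.sqrt(w)*3464,(a+90)%180-90,"mask",rect(q)[1:])
m=models.regions_of("ramp","top")[0]["pixels"]; b=m&(hsv[...,2]>np.percentile(hsv[...,2][m],60)-40)
px=np.argwhere(b)[:,::-1]; yaw=0.; o=np.array([.538,-.195,0])
for _ in range(4):
    Rz=R.from_euler('z',yaw,degrees=True); n=Rz.apply([-np.sin(np.radians(25)),0,np.cos(np.radians(25))])
    p=onplane(px,k,o+[0,0,.075],n)-o
    l=Rz.inv().apply(p); l[:,0]/=np.cos(np.radians(25)); c,w,h,a=rect(l[:,:2]); yaw+=a
    print("ramp",c,w,h,a,yaw)
m=models.regions_of("keep_tray","top")[0]["pixels"]
print("tray",rect(onplane(np.argwhere(m)[:,::-1],k,np.array([0,0,.012]),up)[:,:2]))
for t in ("marker","tweezers"):
    for d in models.regions_of(t,"top")[:1]:
        print(t,rect(onplane(np.argwhere(d["pixels"])[:,::-1],k,np.array([0,0,.01]),up)[:,:2]))
E
```

```text
foot 3.0 94 (array([0.47834433, 0.10812685]), 37.06476974487305, 13.91789722442627, -26.011226654052734) pca [0.47822904 0.10767285] [14.01491776 38.22072302] -25.26985231502303 mask (48.63530349731445, 40.28803634643555, -26.19485855102539)
foot 3.0 85 (array([ 0.58014276, -0.00809927]), 34.53086853027344, 12.005176544189453, -0.4724578857421875) pca [ 0.58004763 -0.00790581] [13.69696357 36.00731236] 1.3757688246001294 mask (55.15098571777344, 39.032894134521484, -0.22785186767578125)
foot 4.0 93 (array([0.47749268, 0.01380302]), 36.8046989440918, 13.742359161376953, -7.343421936035156) pca [0.4775739  0.01370901] [13.7605068  37.77345945] -7.683495429154277 mask (55.722068786621094, 40.7969970703125, -0.5514602661132812)
ramp [ 0.00205492 -0.00191979] 258.46405029296875 76.10064697265625 4.026627063751221 4.026627063751221
ramp [ 0.00207596 -0.00209967] 258.1401062011719 76.4815444946289 0.39044246077537537 4.417069524526596
ramp [ 0.00207859 -0.00211764] 258.1031494140625 76.52277374267578 0.03671963885426521 4.453789163380861
ramp [ 0.00207884 -0.00211934] 258.099609375 76.52668762207031 0.003440034808591008 4.457229198189452
tray (array([ 0.58016168, -0.00890549]), 58.1334342956543, 43.052276611328125, 5.527513027191162)
marker (array([ 0.6654729 , -0.00938956]), 124.33440399169922, 18.20191192626953, 71.43815612792969)
```

```bash
cat >> h.py <<'E'
YAW=np.radians(4.2); RR=R.from_euler('z',YAW)*R.from_euler('y',-25,degrees=True)  # ramp surface frame
START=np.array([.601,-.193,.1045]); TRAY=np.array([.4525,.253,.005]); RT=R.from_euler('z',3,degrees=True)
UP=np.array([0,0,1.]); H=.052
def tool(Rf,cur=None):
    """tool quats for a foot frame, both half turns"""
    return [(Rf*R.from_matrix(np.diag(d))).as_quat(scalar_first=True) for d in ([1,-1,-1],[-1,1,-1])]
def best(p,Rf):
    q0=np.array(telemetry.current_joints()); c=[]
    for q in tool(Rf):
        j=inverse_kinematics(p,q)
        if j is not None: c.append((abs(np.array(j)-q0).max()+ .3*abs(j[5]),q))
    return min(c,key=lambda x:x[0])[1]
def say(*a): print(round(telemetry.current_t(),1),*a)
def pick(xy,yaw):
    p=np.array([*xy,H]); Rf=R.from_euler('z',yaw,degrees=True); q=best(p+.12*UP,Rf)
    r.move_to(p+.12*UP,q); gripper_to(.05)
    if r.move_l(p,vel=.25,guard=15): say("hit on the way down",telemetry.current_ee_pos())
    gripper_to(.008,25); say("gripped",telemetry.current_opening())
    r.move_l(p+.15*UP,vel=.3); say("lifted",telemetry.current_opening())
def test():
    p=START+RR.apply([0,0,H]); q=best(p+.07*UP,RR)
    r.move_to(p+.07*UP,q); r.move_l(p+.006*UP,vel=.2)
    hit=r.move_l(p-.010*UP,vel=.03,guard=3); say("laid",hit,np.round(telemetry.current_ee_pos()-p,4))
    gripper_to(.05); r.hold(1.2); say("watched")
def tray(off):
    gripper_to(.008,25); say("regrip",telemetry.current_opening())
    p=np.array(telemetry.current_ee_pos()); r.move_l(p+.09*UP,vel=.25)
    Rf=RT*R.from_euler('z',90,degrees=True); p=TRAY+RT.apply([*off,H]); q=best(p+.1*UP,Rf)
    r.move_to(p+.1*UP,q); r.move_l(p+.006*UP,vel=.25)
    hit=r.move_l(p-.010*UP,vel=.04,guard=4); say("in tray",hit,np.round(telemetry.current_ee_pos()-p,4),telemetry.current_opening())
    gripper_to(.032); r.move_l(np.array(telemetry.current_ee_pos())+.1*UP,vel=.3)
E
python3 - <<'E'
from h import *
p=np.array([.4775,.0137,H]); say()
r.move_to([.40,-.25,.30],tool(R.from_euler('z',0))[0]); say()
pick((.4775,.0137),-7.5); test()
im=vision.snapshot("wrist"); cv2.imwrite("pics/w1.png",im[:,:,::-1]);
E
```

```text
1.0
2.2
5.4 gripped 0.015781291534683994
6.1 lifted 0.016042451877416066
7.8 laid True [ 0.0012 -0.0006  0.0003]
9.7 watched
```

View pics/w1.png

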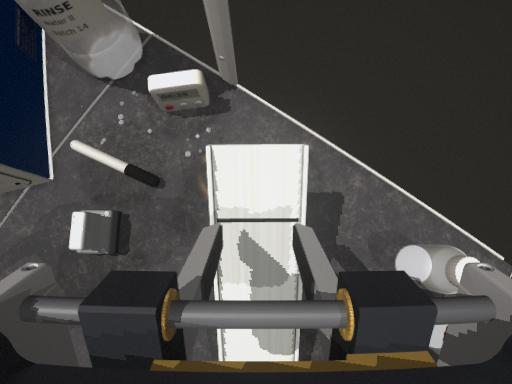

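The wrist picture shows the whole start line at y≈219 and empty ramp between the fingers at (258,270), so this foot slid and is worn. I retreat straight up, check the ramp in the top picture, then test the second foot.

Run:
```python
from h import *
r.move_l(np.array(telemetry.current_ee_pos())+.1*UP,vel=.3)
q=best(np.array([.47,.109,.2]),R.from_euler('z',-25.5,degrees=True)); r.move_to([.478,.108,.2],q)
im=vision.snapshot("top"); cv2.imwrite("pics/t1.png",cv2.resize(im[100:300,150:450,::-1],None,fx=2,fy=2))
pick((.4782,.1078),-25.5); test()
im=vision.snapshot("wrist"); cv2.imwrite("pics/w2.png",im[:,:,::-1]);
```

```text
13.3 gripped 0.01616294294208093
13.9 lifted 0.01567587507796757
16.0 laid True [ 0.0014 -0.0008  0.0002]
17.9 watched
```

View pics/w2.png

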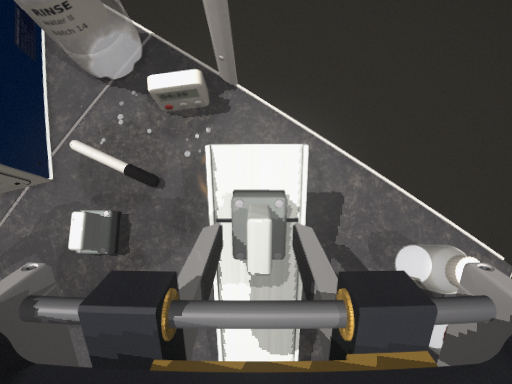

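View pics/t1.png

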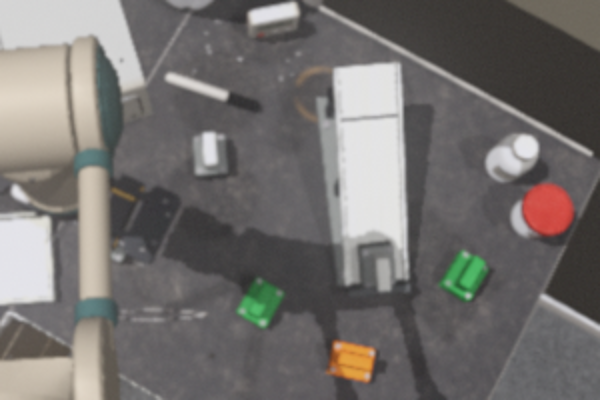

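The wrist picture shows foot two lying over the start line, bar at (259,240), clear of the open fingers, so it is sound. The top crop shows worn foot one resting at the stop at (378,265), and the third foot at (210,152).

Run:
```python
from h import *
tray((-22,30) if 0 else (-.022,.030))
pick((.578,-.008),0.5); test()
im=vision.snapshot("wrist"); im2=vision.snapshot("top"); cv2.imwrite("pics/w3.png",cv2.hconcat([im[100:340,130:400,::-1],im2[140:380,80:350,::-1]]))
```

```text
18.6 regrip 0.01576942665742317
21.8 in tray True [ 0.0021  0.0007 -0.0029] 0.015530896723541339
25.7 gripped 0.015793717188081265
26.4 lifted 0.01591115543335673
28.0 laid True [ 0.0012 -0.0006  0.0004]
29.9 watched
```

View pics/w3.png

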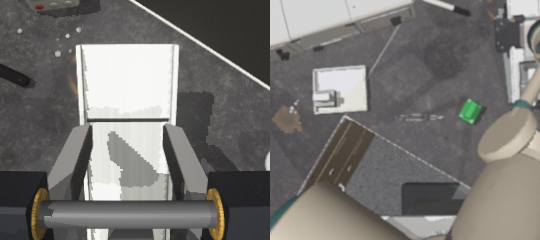

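Left half: the start line is clear and nothing lies between the fingers, so the third foot is worn too. Right half: foot two stands in the tray at (325,97). I retreat and take a last look.

Run:
```python
from h import *
r.move_l(np.array(telemetry.current_ee_pos())+.12*UP,vel=.3)
r.move_to([.42,.08,.38],best(np.array([.42,.08,.38]),R.from_euler('z',0)))
a=vision.snapshot("top");cv2.imwrite("pics/end.png",cv2.resize(a[100:300,100:400,::-1],None,fx=2,fy=2))
```

```text
(no output)
```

View pics/end.png

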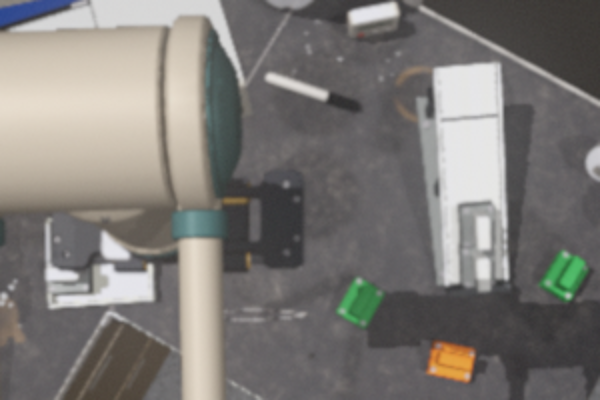

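The two worn feet queue at the stop at (483,250). The sound foot was already seen standing in the tray and is now partly hidden by the gripper; the marker and tweezers are where they were.

```bash
python3 -c "
from h import *
print(r.sign_off())"
```

```text
the job is handed in; nothing more can be done
None
```

I tested all three feet and handed the job in: two slid and rest at the bottom of the ramp, and the one that held stands upright in the white tray; the marker and tweezers were not touched.

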